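# Make up two engine fastener kits from the plated stock

### The arm

A 6-joint arm with a two-finger parallel gripper is mounted at the origin on the work surface. World frame = base frame: x ahead of the robot, y to its left, z up, the work surface at z = 0. Lengths are in mm, angles in rad, forces in N, time in s.
With the tool pointing down it reaches from about 250 to 725 mm from the base axis. Payload 4 kg.
Tool frame: the origin (TCP) lies midway between the tips of the shut fingers; the grasp point (between the pads) lies 19 mm behind it (ctrl.hold_point_z is the distance from the TCP to the grasp point, in mm); z points along the fingers, y is the line along which they close (so a half turn about z gives the same grasp; the last joint's range is limited). The gripper opens to 85 mm and grips with 20 to 120 N. Pads are 22 mm wide; open, the fingers measure 114 mm over their backs; the gripper's body (76 mm by 85 mm) begins 54 mm behind the grasp point. The pads swing forward as they close: fully open they stand 13 mm farther back than shut.
Start: joints at [1.231, 0.241, 0.005, 1.335, 0, 1.571], TCP at [166.647, 471.411, 231.306] pointing down, gripper open.
Joint ranges: [-2.72, 2.72], [-1.05, 1.87], [-1.09, 1.28], [-1.99, 2.15], [-1.42, 1.44], [-3.14, 3.14]. Speed limits (rad/s): [2.79, 2.79, 3.14, 3.14, 3.14, 3.14].

### API

Orientations are given as a rotation vector (axis times angle).
In Python, from plant import ctrl, eyes gives the robot as it stands.
- The arm moves only by the shell command python3 -m creep 'ROWS' [OPENING]. ROWS is a JSON list of rows, 1 to 10 of them, each of 4 numbers: dx, dy, dz in mm, then a turn about the tool's z in rad; each row is the pose to reach, as a shift and turn from the pose commanded when the command began, along the tool's axes at that moment; what a row does not reach only later rows make up. A row lasts 1/12 s, in which the tool goes at most 41.7 mm and 0.125 rad, less where a joint would pass 70% of its speed; a pose out of reach is approached as far as the arm can. OPENING is the opening from 0.0 (shut) to 1.0 (fully open), set as the command begins (- or left out keeps the last). The fingers move at their own pace and stop on an object; the grip force is fixed at half the most. Time passes only in rows, so rows that do not move let the fingers close. It prints the time, the measured TCP pose, the force, the opening and the grip force at its end.
- ctrl.observe(): the state, without advancing time (a new reading comes with each control period).
- eyes.camera(name): name is "scene" or "top" or "wrist"; returns the picture (420x560x3 uint8, red, green, blue); there is no depth.
- eyes.camera_info(name): a dict with "K" (3x3 intrinsics, pixels), "R" (3x3) and "t" (3): a world point X has camera coordinates R X + t. Camera axes: x right, y down, z forward; pixel columns grow to the right and rows downward; lengths in mm; the calibration is good to about 2 mm. A picture is of the moment at which its call begins: read the wrist's pose just before it. camera_info takes no time and is no camera call; for the wrist camera it gives the pose at the moment of the call.
- ctrl.finish_job(): hands the job in; it is judged then, once.
Trained networks look in the newest picture that a camera, given by its name, has taken for a name from the list of things; names that differ only in an ending like _2 or _b are one class to them, and where a whole thing is asked for, a point or a joint stands for the part that bears it (a point fixed in the world has none). Each returns a list of dicts, best first, with "conf" (0 to 1); they miss things now and then, are a little off and sometimes report something else, mostly with a low value. They report only what shows in the picture. A call takes as long as a camera call.
- eyes.spot_in(camera, label): "location" ([x, y, z] in mm, in world coordinates, good to about 4 mm: the middle of the surface that is visible of it).
The state is a dict: "time": time; "joint_positions": joint angles; "qvel": joint speeds; "effort": joint torques, N m; "position": TCP position; "ee_rot": TCP orientation; "contact_force": force on the tool from outside, world axes, zero at the start; "moment": the same for the moment, N m; "grip_width": opening from 0.0 (shut) to 1.0 (fully open); "grip_force": force on a finger pad.
Only numpy, scipy, OpenCV 4.12 (cv2) and the standard library are available. Lean on these libraries where they do the work, as an engineer would, in place of code of your own. Each camera call takes 0.05 s, during which the arm holds its last target. There are 200 camera calls.

### The job

Make up the two kits: the silver cap and the tall hex nut go in the blue tray, the long brass-coloured bolt and the rubber bush in the red tray, each standing upright on the floor of a compartment of its own (either one). Press the long stud fully home in the spring clip on the red tray, with a nut beyond either post. Leave the black bolt and the copper ring where they are, and let go of everything.

Things in the scene. Friction and masses are not known exactly. Their poses are not given: they have to be found in the camera images.
- stud: Steel stud lying on the bench: round shank 14 mm in diameter, 130 mm long, y along it, with two brass-coloured hex nuts fixed on it (22 mm across flats, 12 mm wide, centred 45 mm either side of the middle; 78 mm of bare shank between). It rests on the nuts' flats, axis 11 mm above the bench. 0.2 kg. Origin: middle of its axis.
- long_bolt: Long brass-coloured bolt standing on its head: 75 mm high; hex head and flange 34 mm in diameter up to 12 mm, above that the shank, 14 mm in diameter. 0.14 kg. Origin: centre of its underside; z up.
- bush: Round black rubber bush, 40 mm in diameter, 36 mm high, a steel sleeve 22 mm in diameter showing in its top (the rubber ends at 34 mm). 0.13 kg. Origin: centre of its underside; z up.
- cap: Round silver metal filler cap, 50 mm in diameter, 30 mm high, ribbed round its edge. 0.12 kg. Origin: centre of its underside; z up.
- long_nut: Tall brass-coloured hex coupling nut, standing: 30 mm across flats, 35 mm across corners, 42 mm high, dark bore in its top. 0.15 kg. Origin: centre of its underside; z up. x points square out of one flat (the flats face every 60 degrees).
- blue_tray: Blue tray, fixed, 76 (x) by 148 mm (y). Two compartments side by side along y, each 68 mm square inside, centres at x = 0, y = +36 and -36 mm; floor top at z = 4, rim top at z = 12 mm, walls 4 mm thick. Origin: on the bench under the middle of the wall between the compartments; z up, x away from the robot within 15 degrees.
- red_tray: Red tray, fixed, as the blue one, its floor carried on 66 mm in +x to bear the clip. Two compartments side by side along y, each 68 mm square inside, centres at x = 0, y = +36 and -36 mm; floor top at z = 4, rim top at z = 12 mm, walls 4 mm thick. Origin: on the bench under the middle of the wall between the compartments; z up, x away from the robot within 15 degrees.
- stud_clip: Clip at x = 72 mm of the red tray: posts 12 mm wide at y = +-26 mm, between them free above 11 mm; yellow spring jaws, 47 mm high. Pushed straight down (10 N) the stud parts the jaws by 2 mm each; they close over it. Home: stud along y, its origin 30 mm above the clip's, posts between its nuts with 7 mm play each way. Origin: on the tray floor (4 mm above bench), mid-clip; axes as the tray's.
- black_bolt: Short black bolt standing on its head, 40 mm high, flange 34 mm in diameter; not part of either kit. Origin: centre of its underside; z up.
- copper_ring: Plain copper-coloured ring lying flat, 44 mm outside and 26 mm inside diameter, 20 mm high; not part of either kit. Origin: centre of its underside; z up.

How it is judged (in metres and radians):
At the end, for the whole second after the job is handed in: Cap and long nut upright (within 7 deg) on the blue tray's floor, one per compartment; long bolt and bush likewise in the red tray; stud home in the clip: axis 26 to 32.5 mm above its origin, within 4 mm sideways and 12 mm lengthwise, aligned within 0.1 rad; all five at rest ((((x of cap in the frame of blue_tray between -0.03 and 0.03 m and y of cap in the frame of blue_tray between 0.006 and 0.066 m and z of cap in the frame of blue_tray between 0 and 0.009 m and angle between cap's own z axis and vertical below 0.12 rad) and (x of long_nut in the frame of blue_tray between -0.03 and 0.03 m and y of long_nut in the frame of blue_tray between -0.066 and -0.006 m and z of long_nut in the frame of blue_tray between 0 and 0.009 m and angle between long_nut's own z axis and vertical below 0.12 rad)) or ((x of cap in the frame of blue_tray between -0.03 and 0.03 m and y of cap in the frame of blue_tray between -0.066 and -0.006 m and z of cap in the frame of blue_tray between 0 and 0.009 m and angle between cap's own z axis and vertical below 0.12 rad) and (x of long_nut in the frame of blue_tray between -0.03 and 0.03 m and y of long_nut in the frame of blue_tray between 0.006 and 0.066 m and z of long_nut in the frame of blue_tray between 0 and 0.009 m and angle between long_nut's own z axis and vertical below 0.12 rad))) and (((x of long_bolt in the frame of red_tray between -0.03 and 0.03 m and y of long_bolt in the frame of red_tray between 0.006 and 0.066 m and z of long_bolt in the frame of red_tray between 0 and 0.009 m and angle between long_bolt's own z axis and vertical below 0.12 rad) and (x of bush in the frame of red_tray between -0.03 and 0.03 m and y of bush in the frame of red_tray between -0.066 and -0.006 m and z of bush in the frame of red_tray between 0 and 0.009 m and angle between bush's own z axis and vertical below 0.12 rad)) or ((x of long_bolt in the frame of red_tray between -0.03 and 0.03 m and y of long_bolt in the frame of red_tray between -0.066 and -0.006 m and z of long_bolt in the frame of red_tray between 0 and 0.009 m and angle between long_bolt's own z axis and vertical below 0.12 rad) and (x of bush in the frame of red_tray between -0.03 and 0.03 m and y of bush in the frame of red_tray between 0.006 and 0.066 m and z of bush in the frame of red_tray between 0 and 0.009 m and angle between bush's own z axis and vertical below 0.12 rad))) and x of stud in the frame of stud_clip between -0.004 and 0.004 m and y of stud in the frame of stud_clip between -0.012 and 0.012 m and z of stud in the frame of stud_clip between 0.026 and 0.0325 m and angle between the y axis of stud and the y axis of stud_clip, either way round below 0.1 rad and linear speed of each of cap, long_nut, long_bolt, bush, stud below 0.01 m/s); the robot touches nothing.
It fails at once if the black bolt is moved more than 15 mm (distance of black_bolt from where it was at the start of the episode above 0.015 m).
It fails at once if the copper ring is moved more than 15 mm (distance of copper_ring from where it was at the start of the episode above 0.015 m).
It also fails if it takes over 128 s, if anything falls off the work surface, if the arm or the gripper's body presses on something with over 40 N, if the wrist force passes 120 N, or if a joint passes its speed limit or range.

## Working session

There is one attempt and no reset: what is moved stays moved. The work goes in short steps, Python scripts to look and compute and a shell command to move; the robot and the scene stay as the last step left them, time stands still between calls to the robot, and variables do not carry over. Pictures are saved under pics/ and viewed, at most 14 in all, crops included, and the job is handed in when it is done.

```bash
ls; mkdir -p pics
cat > m.py <<'E'
import numpy as np, cv2
from plant import ctrl, eyes
def snap(cam,name=None):
    im=eyes.camera(cam)
    if name: cv2.imwrite('pics/%s.png'%name, cv2.cvtColor(im,cv2.COLOR_RGB2BGR))
    return im
def back(cam,uv,z,info=None):
    c=info or eyes.camera_info(cam); K,R,t=[np.array(c[k],float) for k in 'KRt']
    o=-R.T@t; d=R.T@np.linalg.solve(K,np.array([uv[0],uv[1],1.]))
    return o+d*(z-o[2])/d[2]
def proj(cam,X,info=None):
    c=info or eyes.camera_info(cam); K,R,t=[np.array(c[k],float) for k in 'KRt']
    p=K@(R@np.array(X,float)+t); return p[:2]/p[2]
E
python3 - <<'E'
from m import *
for c in ('top','scene'):
    snap(c,c+'0')
    for n in 'stud long_bolt bush cap long_nut blue_tray red_tray stud_clip black_bolt copper_ring'.split():
        r=eyes.spot_in(c,n)
        print(c,n,[(np.round(d['location']).tolist(),round(d['conf'],2)) for d in r[:2]])
s=ctrl.observe();print(s['time'],s['position'],s['ee_rot'],s['contact_force'])
E
```

```text
pics
top stud [([447.0, -48.0, 13.0], 0.96)]
top long_bolt [([538.0, 112.0, 9.0], 0.45)]
top bush [([681.0, -118.0, 35.0], 0.64)]
top cap [([546.0, -8.0, 28.0], 0.75)]
top long_nut [([672.0, 117.0, 45.0], 0.76)]
top blue_tray [([517.0, -293.0, 5.0], 0.95)]
top red_tray [([536.0, 308.0, 6.0], 0.98)]
top stud_clip [([575.0, 320.0, 12.0], 0.66)]
top black_bolt [([668.0, -11.0, 15.0], 0.5)]
top copper_ring [([542.0, -127.0, 18.0], 0.63)]
scene stud [([454.0, -50.0, 15.0], 0.75)]
scene long_bolt [([543.0, 114.0, 25.0], 0.76)]
scene bush [([693.0, -128.0, 34.0], 0.7)]
scene cap [([549.0, -12.0, 27.0], 0.81)]
scene long_nut [([681.0, 111.0, 36.0], 0.82)]
scene blue_tray [([524.0, -302.0, 3.0], 0.79), ([692.0, -129.0, 34.0], 0.65)]
scene red_tray [([544.0, 291.0, 0.0], 0.65)]
scene stud_clip [([582.0, 307.0, 25.0], 0.8)]
scene black_bolt [([683.0, -14.0, 15.0], 0.59)]
scene copper_ring [([550.0, -130.0, 16.0], 0.81)]
1.1 [166.65210145 471.41845082 231.30562557] [5.31157738e-01 3.09633748e+00 2.65389533e-05] [-0.48608931  0.13621737 -0.00133566]
```

View pics/top0.png

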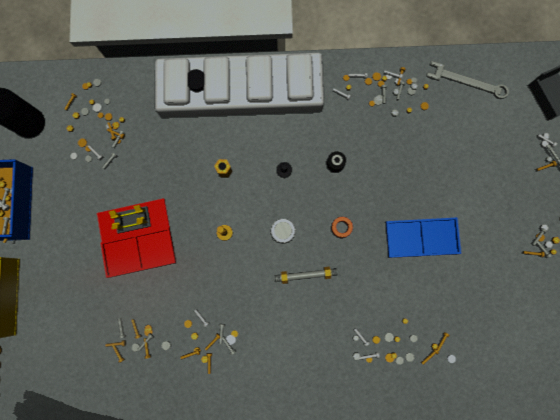

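View pics/scene0.png

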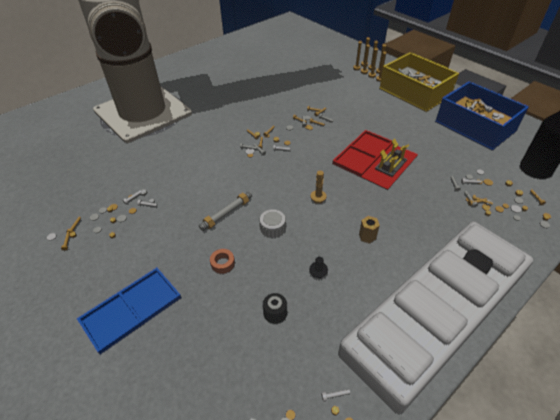

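Run:
```python
from m import *
from scipy.spatial.transform import Rotation as R
for c in('top','scene','wrist'):
    i=eyes.camera_info(c);print(c,np.round(i['K'],1).tolist(),np.round(i['R'],3).tolist(),np.round(i['t'],1))
print(np.round(R.from_rotvec(ctrl.observe()['ee_rot']).as_matrix(),3))
```

```text
top [[480.2, 0.0, 274.9], [0.0, 480.2, 215.4], [0.0, 0.0, 1.0]] [[-0.027, -0.999, -0.027], [-0.99, 0.031, -0.136], [0.137, 0.023, -0.99]] [ 26.1 569.2 947.7]
scene [[407.1, 0.0, 284.5], [0.0, 407.1, 211.3], [0.0, 0.0, 1.0]] [[0.661, 0.75, -0.005], [0.545, -0.486, -0.683], [-0.515, 0.449, -0.73]] [-377.7 -265.4 1082.1]
wrist [[292.9, 0.0, 279.4], [0.0, 292.9, 215.9], [0.0, 0.0, 1.0]] [[0.334, 0.943, -0.0], [0.9, -0.319, 0.298], [0.281, -0.1, -0.955]] [-499.5  -37.9  380.4]
[[-0.943  0.333  0.   ]
 [ 0.333  0.943  0.   ]
 [-0.     0.    -1.   ]]
```

The top view shows the red tray at about (137,238) with its clip on the far side, the blue tray at (423,238) and the stud at (306,275), nearly along y. The loose parts sit where the network reports them, so I'm moving over the red tray for a closer look.

```bash
python3 -m creep '[[-370,-42,20,-0.34],[-370,-42,20,-0.34],[-370,-42,20,-0.34],[-370,-42,20,-0.34],[-370,-42,20,-0.34],[-370,-42,20,-0.34],[-370,-42,20,-0.34],[-370,-42,20,-0.34],[-370,-42,20,-0.34],[-370,-42,20,-0.34]]' 1.0
python3 -m creep '[[0,0,60,0],[0,0,60,0],[0,0,60,0],[0,0,60,0]]'
python3 - <<'E'
from m import *
im=snap('wrist','w1'); cv2.imwrite('pics/w1.png',cv2.cvtColor(im,cv2.COLOR_RGB2BGR))
for n in('red_tray','stud_clip'): print(n,[(np.round(d['location']).tolist(),round(d['conf'],2)) for d in eyes.spot_in('wrist',n)[:2]])
np.save('w1.npy',eyes.camera_info('wrist'),allow_pickle=True)
E
```

```text
time: 1.93
position: [506.2, 305.3, 210.4]
ee_rot: [0.008, 3.14, -0.002]
contact_force: [0.7, 0.2, 0.4]
grip_width: 1.002
grip_force: 0.0
time: 2.27
position: [500.4, 308.1, 150.3]
ee_rot: [0.0, -3.139, 0.003]
contact_force: [1.4, -0.5, 0.6]
grip_width: 0.997
grip_force: 0.0
red_tray []
stud_clip [([569.0, 315.0, 12.0], 0.95)]
```

View pics/w1.png

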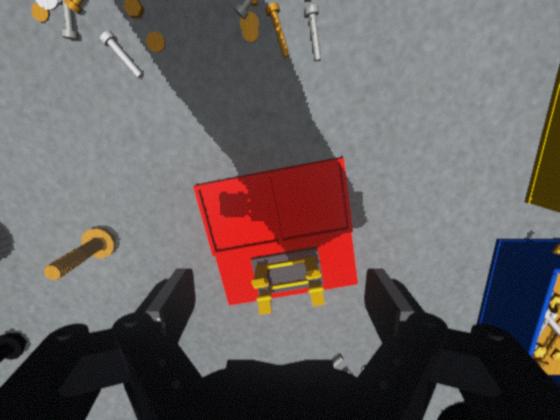

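Wrist view: red tray corners at about (195,185), (342,157), (357,284) and (229,304), with the yellow clip jaws near (262,275) and (315,275). I'll fit the tray's pose to these corners, and do the same for the blue tray and the stud in the top view.

```bash
cat >> m.py <<'E'
from scipy.optimize import least_squares
def T(p,q):
    x,y,a=p; c,s=np.cos(a),np.sin(a); q=np.atleast_2d(q)
    return np.c_[x+c*q[:,0]-s*q[:,1], y+s*q[:,0]+c*q[:,1], q[:,2]]
def quad(mask):
    n,l,st,_=cv2.connectedComponentsWithStats(cv2.morphologyEx(mask.astype(np.uint8),cv2.MORPH_OPEN,np.ones((3,3))))
    h=cv2.convexHull(np.argwhere(l==1+st[1:,4].argmax())[:,::-1].astype(np.int32).reshape(-1,1,2))
    return cv2.approxPolyN(h,4).reshape(-1,2).astype(float)
def fit(cam,uv,pts,p0,info=None):
    info=info or eyes.camera_info(cam); pts=np.array(pts,float)
    def res(p):
        P=np.array([proj(cam,X,info) for X in T(p,pts)])
        return (P-np.array([uv[np.linalg.norm(uv-k,axis=1).argmin()] for k in P])).ravel()
    r=least_squares(res,p0,loss='soft_l1'); return r.x, np.abs(r.fun).max()
E
python3 - <<'E'
from m import *
w=np.load('w1.npy',allow_pickle=True).item()
red=[[-38,-74,12],[-38,74,12],[104,-74,4],[104,74,4]]
blue=[[-38,-74,12],[-38,74,12],[38,-74,12],[38,74,12]]
def m(f,ch):
    i=cv2.imread(f).astype(int); o=[c for c in range(3) if c!=ch]
    mm=(i[:,:,ch]>2*i[:,:,o[0]]+15)&(i[:,:,ch]>1.6*i[:,:,o[1]]+15); return mm
M=m('pics/w1.png',2);q=quad(M);print(q.tolist());print('red wrist',fit('wrist',q,red,[543,308,.15],w))
M=m('pics/top0.png',2);q=quad(M);print(q.tolist());print('red top',fit('top',q,red,[543,308,.15]))
M=m('pics/top0.png',0);M[:,:370]=0;M[:,500:]=0;q=quad(M);print(q.tolist());print('blue top',fit('top',q,blue,[517,-293,0.]))
for u in((337,271),(275,278)): print(back('top',u,11))
E
```

```text
[[226.0, 305.0], [192.0, 185.0], [344.0, 156.0], [357.0, 284.0]]
red wrist (array([5.07072784e+02, 3.04376601e+02, 1.77959875e-01]), np.float64(2.140330665332158))
[[104.0, 278.0], [97.0, 212.0], [164.0, 198.0], [176.0, 262.0]]
red top (array([5.04354560e+02, 3.02051792e+02, 1.82454273e-01]), np.float64(1.8921986437018887))Traceback (most recent call last):
  File "<stdin>", line 10, in <module>
  File "m.py", line 20, in quad
    h=cv2.convexHull(np.argwhere(l==1+st[1:,4].argmax())[:,::-1].astype(np.int32).reshape(-1,1,2))
                                      ~~~~~~~~~~~~~~~^^
ValueError: attempt to get argmax of an empty sequence
```

```bash
python3 -m creep '[[-70,10,20,0],[-70,10,20,0],[-70,10,20,0],[-70,10,20,0]]' | sed -n 2p
python3 - <<'E'
from m import *
w=eyes.camera_info('wrist'); im=snap('wrist','w2')
np.save('w2.npy',w,allow_pickle=True)
c=cv2.cvtColor(im,cv2.COLOR_RGB2BGR)
cv2.imwrite('pics/w2c.png',cv2.resize(c[140:300,180:390],None,fx=3.5,fy=3.5,interpolation=cv2.INTER_CUBIC))
p=[507.1,304.4,.178]
for q in([72,-26,51],[72,26,51],[72,0,15],[104,-74,4],[104,74,4],[-38,-74,12],[-38,74,12]): print(q,np.round(proj('wrist',T(p,q)[0],w),1))
blue=[[-38,-74,12],[-38,74,12],[38,-74,12],[38,74,12]]
i=cv2.imread('pics/top0.png').astype(int);M=(i[:,:,0]>1.5*i[:,:,1]+15)&(i[:,:,0]>2*i[:,:,2]+15);M[:,:370]=0;M[:,500:]=0;q=quad(M);print(q.tolist());print('blue top',fit('top',q,blue,[517,-293,0.]))
for u in((337,271),(275,278)): print(back('top',u,11))
E
```

```text
position: [572.5, 318.9, 131.2]
[72, -26, 51] [246.1 236.3]
[72, 26, 51] [309.2 225.6]
[72, 0, 15] [277.7 217.5]
[104, -74, 4] [211.4 256.3]
[104, 74, 4] [357.7 231.9]
[-38, -74, 12] [167.7 108.7]
[-38, 74, 12] [342.8  74.3]
[[388.0, 257.0], [386.0, 221.0], [457.0, 217.0], [461.0, 253.0]]
blue top (array([ 5.18800463e+02, -2.96905131e+02,  2.39243687e-02]), np.float64(0.8747895721432428))
[ 453.28918099 -115.39638649   11.        ]
[442.41296751  13.61850287  11.        ]
```

View pics/w2c.png

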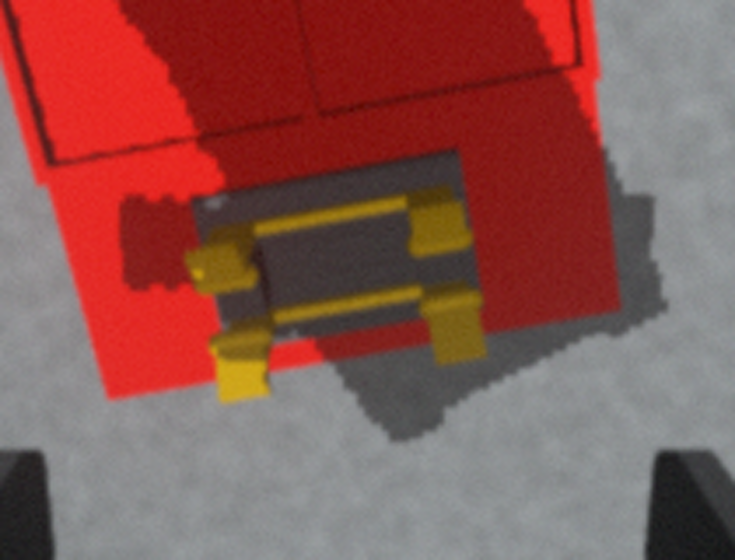

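Clip crop: extension corners at (211.4,253.7) and (357,228.6) in the full picture, rods centred on about (277,214). The near face sits about 2.7 mm closer than predicted. I'll refit with these and go to the stud.

```bash
python3 - <<'E'
from m import *
w=np.load('w2.npy',allow_pickle=True).item()
uv=np.array([[211.4,253.7],[357,228.6],[190.9,192],[350.6,162.3]])
print(fit('wrist',uv,[[104,-74,4],[104,74,4],[38,-74,12],[38,74,12]],[505,303,.178],w)); print(ctrl.observe()['joint_positions'])
E
python3 -m creep '[[124,-370,0,1.487],[124,-370,0,1.487],[124,-370,0,1.487],[124,-370,0,1.487],[124,-370,0,1.487],[124,-370,0,1.487],[124,-370,0,1.487],[124,-370,0,1.487],[124,-370,0,1.487],[124,-370,0,1.487]]'
python3 - <<'E'
from plant import ctrl
print(ctrl.observe()['joint_positions'])
E
```

```text
(array([5.03879736e+02, 3.03158484e+02, 1.84094584e-01]), np.float64(1.0728843967332296))
[5.08792436e-01 6.00725001e-01 2.93754231e-01 1.26298945e+00
 2.42302124e-04 5.08443250e-01]
time: 3.63
position: [445.2, -54.6, 133.3]
ee_rot: [1.848, 2.537, -0.0]
contact_force: [0.4, -0.1, 0.2]
grip_width: 0.993
grip_force: 0.0
[-0.12099387  0.2093465  -0.30325365  1.05577362 -0.00161419  1.13812438]
```

```bash
python3 -m creep '[[0,0,0,0.237],[0,0,0,0.237],[0,0,0,0.237]]' | sed -n 2,3p
python3 - <<'E'
from m import *
w=eyes.camera_info('wrist'); im=snap('wrist','w3'); np.save('w3.npy',w,allow_pickle=True)
print([np.round(d['location']) for d in eyes.spot_in('wrist','stud')])
for y in(65,-65): print(proj('wrist',T([447.9,-50.9,.084],[0,y,11])[0],w))
E
```

```text
position: [447.4, -51.6, 133.3]
ee_rot: [2.127, 2.308, 0.004]
[array([446., -42.,  13.])]
[280.36998481 136.87648939]
[280.61674773 270.40245241]
```

View pics/w3.png

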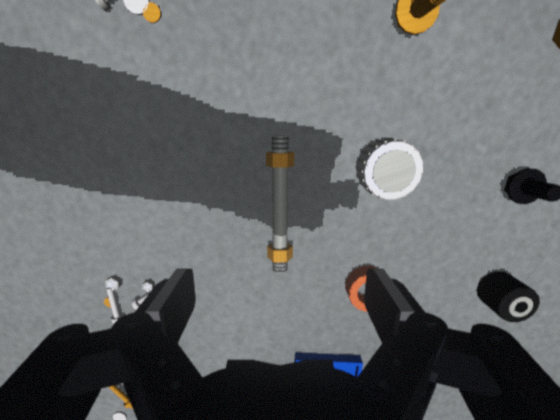

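Wrist view: the stud runs down column 280 from row 136 to 271, exactly as predicted, with the cap at (393,170) and nothing in the fingers' way. Now descending.

```bash
python3 -m creep '[[0,0,131,0],[0,0,131,0],[0,0,131,0],[0,0,131,0],[0,0,131,0],[0,0,131,0]]' | sed -n 2p
python3 -m creep '[[0,0,0,0],[0,0,0,0],[0,0,0,0],[0,0,0,0],[0,0,0,0],[0,0,0,0],[0,0,0,0]]' 0.0
python3 -m creep '[[0,0,0,0],[0,0,-40,0],[0,0,-80,0],[0,0,-80,0]]'
```

```text
position: [448.3, -51.2, 1.5]
time: 5.07
position: [448.0, -51.6, 1.0]
ee_rot: [2.126, 2.312, 0.001]
contact_force: [-0.7, 0.1, 5.7]
grip_width: 0.137
grip_force: 58.5
time: 5.4
position: [452.2, -52.1, 86.2]
ee_rot: [2.12, 2.306, 0.01]
contact_force: [1.9, -0.4, -1.5]
grip_width: 0.139
grip_force: 59.4
```

```bash
cat >> m.py <<'E'
from scipy.spatial.transform import Rotation
def go(x,y,z,th):
    s=ctrl.observe(); M=Rotation.from_rotvec(s['ee_rot']).as_matrix()
    a=np.arctan2(M[1,1],M[0,1]); t=(a-th+np.pi/2)%np.pi-np.pi/2
    d=np.array([x,y,z])-s['position']
    X=np.array([np.sin(-a),np.cos(a)]);Y=np.array([np.cos(a),np.sin(a)])
    print('dx %.1f dy %.1f dz %.1f turn %.3f'%(X@d[:2],Y@d[:2],-d[2],t),'now',np.round(s['position'],1),round(a,3),'j6',round(s['joint_positions'][5],2))
E
python3 -c "
from m import *
go(575.3,316,100,.182)"
```

```text
dx 356.5 dy 153.5 dz -13.8 turn -0.098 now [452.2 -52.1  86.2] 0.084 j6 1.37
```

```bash
python3 -m creep '[[0,0,-18,0],[356,154,-18,-0.098],[356,154,-18,-0.098],[356,154,-18,-0.098],[356,154,-18,-0.098],[356,154,-18,-0.098],[356,154,-18,-0.098],[356,154,-18,-0.098],[356,154,-18,-0.098],[356,154,-18,-0.098]]' | sed -n 2p
python3 -m creep '[[0,0,0,0],[0,0,0,0]]' | sed -n 2p
python3 -c "
from m import *
go(575.3,316,100,.182)"
```

```text
position: [566.8, 305.7, 97.2]
position: [566.5, 306.1, 96.1]
dx 8.1 dy 10.5 dz -3.9 turn 0.004 now [566.5 306.1  96.1] 0.186 j6 1.88
```

```bash
python3 -m creep '[[8,10.5,20,0],[8,10.5,20,0],[8,10.5,20,0]]' | sed -n 2p
python3 - <<'E'
from m import *
go(575.3,316,70,.182)
w=eyes.camera_info('wrist'); im=snap('wrist'); np.save('w4.npy',w,allow_pickle=True)
c=cv2.cvtColor(im,cv2.COLOR_RGB2BGR)
cv2.imwrite('pics/w4c.png',cv2.resize(c[100:330,150:410],None,fx=2.6,fy=2.6,interpolation=cv2.INTER_CUBIC))
p=[504.5,303,.182]
for q in([104,-74,4],[104,74,4],[72,-26,51],[72,26,51],[38,74,12],[38,-74,12]): print(q,np.round((proj('wrist',T(p,q)[0],w)-[150,100])*2.6,1))
E
```

```text
position: [574.3, 311.8, 76.3]
dx 3.9 dy 1.7 dz 6.3 turn -0.001 now [574.3 311.8  76.3] 0.181 j6 1.89
[104, -74, 4] [443.8 531.7]
[104, 74, 4] [466.3  56. ]
[72, -26, 51] [347.6 476.4]
[72, 26, 51] [348.2 275.3]
[38, 74, 12] [216.   56.2]
[38, -74, 12] [238.9 546.2]
```

View pics/w4c.png

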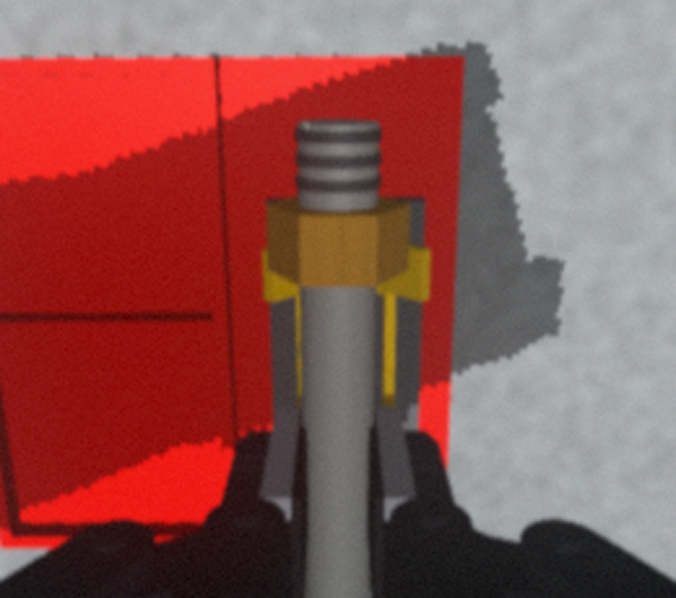

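Crop: the stud is centred on column 339 and the clip's jaws on about 347. That puts the clip 1.9 mm further along tool y, which agrees with the computed 1.7 mm. Correcting and pressing.

```bash
python3 -m creep '[[4,1.8,0,0],[4,1.8,10,0],[4,1.8,20,0],[4,1.8,20,0],[4,1.8,20,0]]' | sed -n '2p;4p'
python3 -c "
from m import *
go(575.3,316,24,.182)"
```

```text
position: [575.9, 317.1, 57.0]
contact_force: [-0.4, 0.5, -2.6]
dx -1.0 dy -0.8 dz 33.0 turn -0.000 now [575.9 317.1  57. ] 0.182 j6 1.89
```

```bash
python3 -m creep '[[-1,-0.8,6,0],[-1,-0.8,12,0],[-1,-0.8,18,0],[-1,-0.8,23,0],[-1,-0.8,23,0]]' | sed -n '2p;4p'
python3 -m creep '[[0,0,3,0],[0,0,6,0],[0,0,9,0],[0,0,10,0],[0,0,10,0],[0,0,10,0]]' | sed -n '2p;4p'
```

```text
position: [575.7, 316.6, 34.1]
contact_force: [-0.2, 0.5, -2.8]
position: [575.8, 316.6, 24.3]
contact_force: [-0.5, 0.5, -4.9]
```

```bash
python3 -m creep '[[0,0,1,0],[0,0,1,0],[0,0,1,0]]' | sed -n '2p;4p'
python3 -m creep '[[0,0,0,0],[0,0,0,0],[0,0,0,0],[0,0,0,0]]' 0.5 | sed -n '2p;4,5p'
python3 -m creep '[[0,0,-30,0],[0,0,-60,0],[0,0,-100,0],[0,0,-100,0],[0,0,-100,0]]' 1.0| sed -n '2p;4p'
python3 - <<'E'
from m import *
w=eyes.camera_info('wrist'); im=snap('wrist')
c=cv2.cvtColor(im,cv2.COLOR_RGB2BGR)
cv2.imwrite('pics/w5c.png',cv2.resize(c[100:330,150:410],None,fx=2.6,fy=2.6,interpolation=cv2.INTER_CUBIC))
for y in(65,-65):print([np.round((proj('wrist',T([504.5,303,.182],[72,y,z])[0],w)-[150,100])*2.6,1) for z in (34,44)])
go(0,0,0,0)
E
```

```text
position: [575.9, 316.7, 24.2]
contact_force: [-3.2, -0.5, -0.7]
position: [577.2, 317.1, 25.0]
contact_force: [-0.2, 0.4, -0.0]
grip_width: 0.5
position: [579.0, 318.2, 128.8]
contact_force: [-0.4, 0.3, 0.2]
[array([323.1, 108.1]), array([322.8, 110. ])]
[array([325.3, 486.8]), array([325.1, 502.3])]
dx -207.7 dy -625.4 dz 126.2 turn 0.182 now [577.5 317.4 126.2] 0.182 j6 1.89
```

View pics/w5c.png

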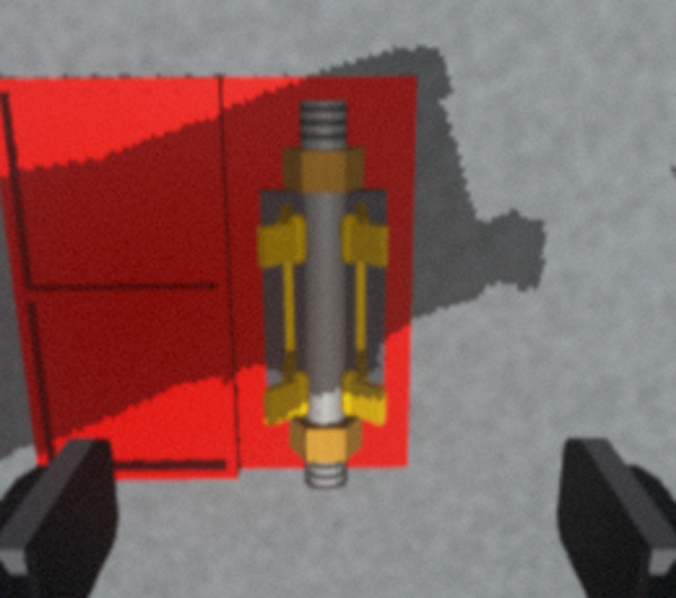

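The stud is seated: its ends at rows 101 and 488 match an axis about 34 mm above the bench, and the jaws have closed over it. Next is the bush.

```bash
python3 -m creep '[[-424,-56,0,-1.389],[-424,-56,0,-1.389],[-424,-56,0,-1.389],[-424,-56,0,-1.389],[-424,-56,0,-1.389],[-424,-56,0,-1.389],[-424,-56,0,-1.389],[-424,-56,0,-1.389],[-424,-56,0,-1.389],[-424,-56,0,-1.389]]' 1.0| sed -n '2p;4p'
python3 - <<'E'
from m import *
go(600,-110,126,1.571)
E
```

```text
position: [595.4, -82.8, 122.6]
contact_force: [-0.1, -0.4, -0.0]
dx -9.6 dy -25.9 dz -3.4 turn -0.188 now [595.4 -82.8 122.6] 1.383 j6 0.05
```

```bash
python3 -m creep '[[-10,-26,-3,-0.188],[-10,-26,-3,-0.188],[-10,-26,-3,-0.188]]' 1.0| sed -n '2p'
cat >> m.py <<'E'
def see(cam,*names):
    w=eyes.camera_info(cam); im=snap(cam)
    for n in names:
        print(n,[(np.round(d['location'],1).tolist(),np.round(proj(cam,d['location'],w)).tolist(),round(d['conf'],2)) for d in eyes.spot_in(cam,n)[:2]])
    np.save('w.npy',w,allow_pickle=True); cv2.imwrite('pics/last.png',cv2.cvtColor(im,cv2.COLOR_RGB2BGR)); return im,w
E
python3 - <<'E'
from m import *
go(600,-110,126,1.571)
im,w=see('wrist','bush','black_bolt','copper_ring','cap')
cv2.imwrite('pics/w6.png',cv2.cvtColor(im,cv2.COLOR_RGB2BGR))
E
```

```text
position: [600.5, -110.6, 125.6]
dx 0.6 dy 0.6 dz -0.4 turn -0.009 now [ 600.5 -110.6  125.6] 1.562 j6 -0.17
bush [([676.4, -114.3, 33.2], [276.0, 298.0], 0.71)]
black_bolt [([663.3, -3.3, 13.9], [391.0, 275.0], 0.73)]
copper_ring [([545.7, -126.0, 19.2], [261.0, 153.0], 0.56)]
cap [([542.1, -6.3, 28.6], [409.0, 148.0], 0.77)]
```

View pics/w6.png

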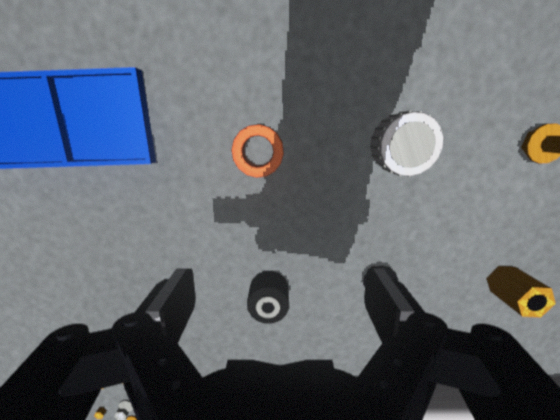

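Wrist view: bush sleeve centred at (267.5,307), cap top at (413,143), nut top at (537,302), bolt base at (545,144).

Run:
```python
from m import *
w=np.load('w.npy',allow_pickle=True).item()
for n,uv,z in(('bush',(267.5,307),36),('cap',(413.5,143),30),('nut',(537,302),42),('ring',(257,150),20)): print(n,back('wrist',uv,z,w).round(1))
b=back('wrist',(267.5,307),36,w); go(b[0],b[1],60,1.571)
print(T([504.5,303,.182],[[-2,-40,0],[-2,38,0]]).round(1), T([518.8,-296.9,.024],[[0,-38,0],[0,38,0]]).round(1))
print(proj('top',[b[0],b[1],36]),proj('scene',[b[0],b[1],36]))
```

```text
bush [ 683.5 -122.5   36. ]
cap [538.3  -4.   30. ]
nut [676.5 118.   42. ]
ring [ 543.4 -128.9   20. ]
dx -82.5 dy -14.9 dz 66.7 turn -0.005 now [ 601.1 -107.2  126.7] 1.566 j6 -0.17
[[509.8 263.3   0. ]
 [495.7 340.    0. ]] [[ 519.7 -334.9    0. ]
 [ 517.9 -258.9    0. ]]
[336.68383075 159.74785815] [273.36653849 300.47367744]
```

```bash
python3 -m creep '[[-83,-14,60,0],[-83,-14,60,0],[-83,-14,60,0],[-83,-14,60,0],[-83,-14,60,0],[-83,-14,60,0]]' 1.0| sed -n '2p;4p'
python3 - <<'E'
from m import *
go(683.5,-122.5,8,1.571)
E
```

```text
position: [684.0, -122.0, 67.8]
contact_force: [-0.1, -0.8, 0.4]
dx 0.4 dy -0.5 dz 59.8 turn -0.005 now [ 684.  -122.    67.8] 1.566 j6 -0.17
```

```bash
python3 -m creep '[[0,0,60,0],[0,0,60,0],[0,0,60,0],[0,0,60,0]]' | sed -n '2p;4p'
python3 -m creep '[[0,0,0,0],[0,0,0,0],[0,0,0,0],[0,0,0,0],[0,0,0,0],[0,0,0,0]]' 0.0 | sed -n '2p;4,6p'
python3 -m creep '[[0,0,-40,0],[0,0,-80,0],[0,0,-100,0],[0,0,-100,0]]' | sed -n '2p;4,6p'
python3 - <<'E'
from m import *
go(509.8,263.3,108,1.753)
E
```

```text
position: [683.3, -122.5, 8.0]
contact_force: [-0.1, -0.4, 1.0]
position: [686.0, -123.3, 9.7]
contact_force: [0.7, -0.5, 5.9]
grip_width: 0.448
grip_force: 61.1
position: [688.5, -123.7, 115.0]
contact_force: [0.3, -0.4, 0.3]
grip_width: 0.447
grip_force: 60.5
dx 181.0 dy 386.0 dz 7.0 turn -0.188 now [ 688.5 -123.7  115. ] 1.565 j6 -0.17
```

```bash
python3 -m creep '[[180,387,0,-0.188],[180,387,0,-0.188],[180,387,0,-0.188],[180,387,0,-0.188],[180,387,0,-0.188],[180,387,0,-0.188],[180,387,0,-0.188],[180,387,0,-0.188],[180,387,0,-0.188],[180,387,0,-0.188]]' | sed -n '2p'
python3 -m creep '[[0,0,0,0],[0,0,0,0]]' | sed -n '2p'
python3 - <<'E'
from m import *
go(509.8,263.3,40,1.753)
E
```

```text
position: [509.2, 257.1, 106.5]
position: [509.1, 257.9, 106.5]
dx -1.7 dy 5.1 dz 66.5 turn 0.005 now [509.1 257.9 106.5] 1.758 j6 0.28
```

```bash
python3 -m creep '[[-1.7,5,40,0],[-1.7,5,75,0],[-1.7,5,75,0],[-1.7,5,85,0],[-1.7,5,90,0],[-1.7,5,93,0],[-1.7,5,93,0]]' | sed -n '2p;4p'
python3 - <<'E'
from m import *
go(509.8,263.3,12,1.753)
E
```

```text
position: [512.7, 260.9, 15.1]
contact_force: [1.1, 0.4, 0.8]
dx 2.4 dy 2.9 dz 3.1 turn -0.001 now [512.7 260.9  15.1] 1.752 j6 0.29
```

```bash
python3 -m creep '[[1,1,2,0],[1,1,3,0],[1,1,3,0]]' | sed -n '2p;4p'
python3 -m creep '[[0,0,0,0],[0,0,0,0],[0,0,0,0]]' 0.62 | sed -n '2p;4,6p'
python3 -m creep '[[0,0,-40,0],[0,0,-80,0],[0,0,-120,0],[0,0,-120,0]]' | sed -n '2p;4,6p'
python3 - <<'E'
from m import *
go(480,160,135,1.571)
E
```

```text
position: [512.0, 262.3, 13.7]
contact_force: [-1.7, -2.4, 5.5]
position: [510.8, 262.2, 11.9]
contact_force: [-0.5, -0.5, 0.2]
grip_width: 0.618
grip_force: 0.0
position: [515.4, 264.5, 140.3]
contact_force: [2.0, 0.3, 1.2]
grip_width: 0.623
grip_force: 0.0
dx 53.8 dy -96.3 dz 5.3 turn 0.182 now [515.4 264.5 140.3] 1.753 j6 0.29
```

```bash
python3 -m creep '[[54,-120,5,0.182],[54,-120,5,0.182],[54,-120,5,0.182],[54,-120,5,0.182],[54,-120,5,0.182]]' 1.0 | sed -n '2p'
python3 - <<'E'
from m import *
go(480,140,135,1.571)
im,w=see('wrist','long_bolt','bush','long_nut')
cv2.imwrite('pics/w7.png',cv2.cvtColor(im,cv2.COLOR_RGB2BGR))
for y in(36,-36): print(proj('wrist',T([504.5,303,.182],[0,y,4])[0],w))
E
```

```text
position: [478.2, 131.8, 126.2]
dx -1.8 dy 8.2 dz -8.8 turn -0.004 now [478.2 131.8 126.2] 1.567 j6 0.27
long_bolt [([535.5, 117.1, 30.3], [264.0, 278.0], 0.71)]
bush [([502.2, 259.8, 34.4], [427.0, 246.0], 0.96)]
long_nut []
[494.74722513 229.12068535]
[419.1264116  241.98426339]
```

View pics/w7.png

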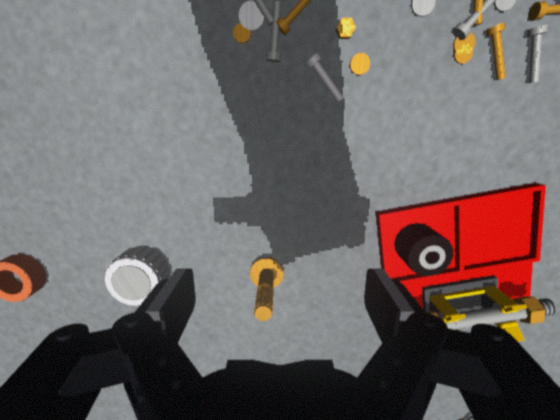

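Wrist view: the bush stands upright in the right compartment at (420,245). The bolt's shank top is at (263.5,313) and its flange is centred at (267,270).

Run:
```python
from m import *
w=np.load('w.npy',allow_pickle=True).item()
a=back('wrist',(263.5,313),75,w);b=back('wrist',(267,270),10,w);print(a,b)
c=(a+b)/2
go(c[0],c[1],36,1.571)
```

```text
[540.39891045 119.02747224  75.        ] [537.61957523 119.10250077  10.        ]
dx -59.0 dy -16.4 dz 90.5 turn 0.001 now [480.  135.4 126.5] 1.572 j6 0.27
```

```bash
python3 -m creep '[[-59,-16,0,0],[-59,-16,0,0],[-59,-16,0,0],[-59,-16,40,0],[-59,-16,80,0],[-59,-16,93,0],[-59,-16,93,0],[-59,-16,93,0]]' | sed -n '2p;4p'
python3 -m creep '[[0,0,0,0],[0,0,0,0],[0,0,0,0],[0,0,0,0],[0,0,0,0],[0,0,0,0],[0,0,0,0]]' 0.0 | sed -n '2p;4,6p'
```

```text
position: [537.5, 119.2, 32.5]
contact_force: [0.1, 0.9, 1.1]
position: [538.7, 118.2, 34.1]
contact_force: [-0.4, 0.3, 3.6]
grip_width: 0.146
grip_force: 58.3
```

```bash
python3 -m creep '[[0,0,-40,0],[0,0,-70,0],[0,0,-70,0]]' | sed -n '2p;4,6p'
python3 - <<'E'
from m import *
go(495.7,340,103,1.753)
E
```

```text
position: [542.2, 118.9, 109.3]
contact_force: [1.4, 0.7, -0.3]
grip_width: 0.145
grip_force: 58.5
dx 46.5 dy 221.1 dz 6.3 turn -0.182 now [542.2 118.9 109.3] 1.571 j6 0.22
```

```bash
python3 -m creep '[[46,221,0,-0.182],[46,221,0,-0.182],[46,221,0,-0.182],[46,221,0,-0.182],[46,221,0,-0.182],[46,221,0,-0.182],[46,221,0,-0.182],[46,221,0,-0.182]]' | sed -n '2p;6p'
python3 - <<'E'
from m import *
go(495.7,340,38,1.753)
E
```

```text
position: [491.2, 339.9, 102.3]
grip_force: 58.7
dx -4.5 dy -0.7 dz 64.3 turn 0.003 now [491.2 339.9 102.3] 1.756 j6 0.42
```

```bash
python3 -m creep '[[-4,0,30,0],[-4,0,50,0],[-4,0,58,0],[-4,0,61,0],[-4,0,63,0],[-4,0,63,0]]' | sed -n '2p;4p'
python3 -m creep '[[0,0,1,0],[0,0,2,0],[0,0,3,0]]' | sed -n '2p;4p'
```

```text
position: [496.7, 339.4, 40.8]
contact_force: [0.1, -0.1, -1.6]
position: [496.7, 340.2, 38.3]
contact_force: [-0.4, -0.7, -2.0]
```

```bash
python3 -m creep '[[0,0,1,0],[0,0,1.5,0],[0,0,2,0]]' | sed -n '2p;4p'
python3 -m creep '[[0,0,0,0],[0,0,0,0],[0,0,0,0]]' 0.45 | sed -n '2p;4,6p'
python3 -m creep '[[0,0,-40,0],[0,0,-80,0],[0,0,-100,0],[0,0,-100,0]]' | sed -n '2p;4,6p'
python3 - <<'E'
from m import *
see('wrist','long_bolt','bush','stud')
go(538.3,-4,130,1.571)
E
```

```text
position: [496.9, 340.3, 38.0]
contact_force: [-2.9, -2.2, 13.3]
position: [496.2, 340.1, 35.6]
contact_force: [0.3, 0.5, -0.4]
grip_width: 0.454
grip_force: 0.0
position: [499.3, 342.1, 141.6]
contact_force: [0.5, 0.4, 0.7]
grip_width: 0.448
grip_force: 0.0
long_bolt [([493.4, 339.3, 17.5], [277.0, 202.0], 0.9)]
bush [([502.9, 268.3, 34.5], [196.0, 203.0], 0.84)]
stud [([571.2, 332.9, 41.7], [256.0, 286.0], 0.9)]
dx 19.8 dy -345.4 dz 3.8 turn 0.182 now [495.2 339.3 133.8] 1.753 j6 0.42
```

```bash
python3 -m creep '[[66,-332,0,0.182],[66,-332,0,0.182],[66,-332,0,0.182],[66,-332,0,0.182],[66,-332,0,0.182],[66,-332,0,0.182],[66,-332,0,0.182],[66,-332,0,0.182],[66,-332,0,0.182],[66,-332,0,0.182]]' 1.0 | sed -n '2p;4p'
python3 - <<'E'
from m import *
im,w=see('wrist','cap','copper_ring','blue_tray')
cv2.imwrite('pics/w8.png',cv2.cvtColor(im,cv2.COLOR_RGB2BGR))
go(538.3,-4,130,1.571)
i=cv2.cvtColor(im,cv2.COLOR_RGB2BGR).astype(int);M=(i[:,:,0]>1.5*i[:,:,1]+15)&(i[:,:,0]>2*i[:,:,2]+15);print(M.sum())
E
```

```text
position: [489.9, -1.2, 133.7]
contact_force: [-0.1, 1.3, -0.2]
cap [([536.4, -1.9, 28.4], [279.0, 263.0], 0.89)]
copper_ring [([542.3, -125.7, 18.8], [152.0, 265.0], 0.9), ([581.8, 252.5, 33.5], [544.0, 307.0], 0.69)]
blue_tray [([515.5, -251.7, 7.3], [25.0, 236.0], 0.96)]
dx -47.3 dy -6.8 dz 4.6 turn 0.002 now [491.    2.7 134.6] 1.573 j6 0.0
3937
```

View pics/w8.png

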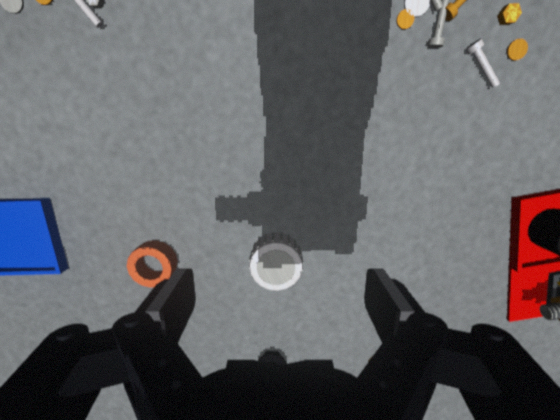

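Wrist view: cap top centred at about (276.5,266), with the ring at (150,265) well clear.

Run:
```python
from m import *
w=np.load('w.npy',allow_pickle=True).item()
a=back('wrist',(276.5,266),30,w);print(a)
go(a[0],a[1],6,1.571)
```

```text
[538.31105799  -4.38657728  30.        ]
dx -47.3 dy -7.2 dz 128.6 turn 0.002 now [491.    2.7 134.6] 1.573 j6 0.0
```

```bash
python3 -m creep '[[-47,-6,40,0],[-47,-6,80,0],[-47,-6,80,0],[-47,-6,80,0],[-47,-6,80,0]]' | sed -n '2p;4p'
python3 -c "
from m import *
go(538.3,-4.2,6,1.571)"
```

```text
position: [537.3, -3.0, 54.2]
contact_force: [0.2, -0.3, -0.1]
dx -1.0 dy -1.2 dz 48.2 turn 0.003 now [537.3  -3.   54.2] 1.574 j6 -0.01
```

```bash
python3 -m creep '[[-1,-1,30,0],[-1,-1,48,0],[-1,-1,48,0],[-1,-1,48,0]]' | sed -n '2p;4p'
python3 -m creep '[[0,0,0,0],[0,0,0,0],[0,0,0,0],[0,0,0,0],[0,0,0,0],[0,0,0,0]]' 0.0 | sed -n '2p;4,6p'
python3 -m creep '[[0,0,-40,0],[0,0,-80,0],[0,0,-80,0]]' | sed -n '2p;4,6p'
python3 -c "
from m import *
go(518,-259,86,1.595)"
```

```text
position: [539.1, -4.9, 8.2]
contact_force: [-0.9, -0.2, 0.8]
position: [541.0, -5.5, 9.6]
contact_force: [-1.7, 0.4, 5.5]
grip_width: 0.562
grip_force: 61.8
position: [544.9, -5.7, 95.5]
contact_force: [2.2, -0.5, -0.2]
grip_width: 0.566
grip_force: 62.4
dx 26.9 dy -253.3 dz 9.5 turn -0.024 now [544.9  -5.7  95.5] 1.571 j6 -0.01
```

```bash
python3 -m creep '[[26,-252,0,-0.024],[26,-252,0,-0.024],[26,-252,0,-0.024],[26,-252,0,-0.024],[26,-252,0,-0.024],[26,-252,0,-0.024],[26,-252,0,-0.024],[26,-252,0,-0.024]]' | sed -n '2p;6p'
python3 - <<'E'
from m import *
im,w=see('wrist','blue_tray'); i=cv2.cvtColor(im,cv2.COLOR_RGB2BGR).astype(int);M=(i[:,:,0]>1.5*i[:,:,1]+15)&(i[:,:,0]>2*i[:,:,2]+15)
q=quad(M);print(q.tolist());p,e=fit('wrist',q,[[-38,-74,12],[-38,74,12],[38,-74,12],[38,74,12]],[518.8,-296.9,.024],w);print(p,e)
go(*T(p,[0,38,0])[0][:2],12,p[2]+1.571)
go(518,-259,12,1.595)
E
```

```text
position: [513.0, -260.7, 87.7]
grip_force: 62.6
blue_tray [([504.1, -317.7, 8.8], [208.0, 213.0], 0.93)]
[[325.0, 249.0], [149.0, 285.0], [133.0, 184.0], [328.0, 183.0]]
[ 5.17706414e+02 -2.97181756e+02  4.07098935e-02] 23.125128134759677
dx -3.0 dy -1.9 dz 75.4 turn -0.017 now [ 513.1 -257.4   87.4] 1.594 j6 -0.49
dx -4.8 dy -1.7 dz 75.4 turn -0.001 now [ 513.1 -257.4   87.4] 1.594 j6 -0.49
```

```bash
python3 -m creep '[[-4,-2,35,0],[-4,-2,60,0],[-4,-2,68,0],[-4,-2,72,0],[-4,-2,74,0],[-4,-2,74,0]]' | sed -n '2p;4p'
python3 -m creep '[[0,0,1,0],[0,0,2,0],[0,0,2,0]]' | sed -n '2p;4p'
```

```text
position: [518.0, -258.5, 14.3]
contact_force: [-0.0, -1.0, -0.9]
position: [519.0, -259.6, 13.6]
contact_force: [-1.6, 2.0, 5.5]
```

```bash
python3 -m creep '[[0,0,0,0],[0,0,0,0],[0,0,0,0]]' 0.75 | sed -n '2p;4,6p'
python3 -m creep '[[0,0,-40,0],[0,0,-80,0],[0,0,-120,0],[0,0,-120,0]]' 1.0 | sed -n '2p;4,6p'
python3 - <<'E'
from m import *
see('wrist','cap')
go(610,110,130,1.571)
E
```

```text
position: [518.0, -259.8, 11.8]
contact_force: [0.7, 0.2, -0.2]
grip_width: 0.754
grip_force: 0.0
position: [522.4, -262.2, 140.4]
contact_force: [1.2, -0.4, 1.1]
grip_width: 0.999
grip_force: 0.0
cap [([519.0, -253.5, 34.5], [290.0, 210.0], 0.59)]
dx -99.7 dy 368.2 dz 3.9 turn 0.024 now [ 519.2 -260.5  133.9] 1.595 j6 -0.49
```

```bash
python3 -m creep '[[-100,368,0,0.024],[-100,368,0,0.024],[-100,368,0,0.024],[-100,368,0,0.024],[-100,368,0,0.024],[-100,368,0,0.024],[-100,368,0,0.024],[-100,368,0,0.024],[-100,368,0,0.024],[-100,368,0,0.024]]' 1.0 | sed -n '2p'
python3 -m creep '[[0,0,10,0],[0,0,10,0]]' | sed -n '2p'
python3 - <<'E'
from m import *
go(610,110,130,1.571)
im,w=see('wrist','long_nut')
u=proj('wrist',[677,117,42],w);print(u)
x,y=int(u[0]),int(u[1]);c=cv2.cvtColor(im,cv2.COLOR_RGB2BGR)[y-60:y+30,x-50:x+50];print(x-50,y-60)
cv2.imwrite('pics/w9c.png',cv2.resize(c,None,fx=6,fy=6,interpolation=cv2.INTER_CUBIC))
E
```

```text
position: [608.3, 117.4, 128.9]
position: [606.2, 110.4, 117.4]
dx -3.8 dy -0.4 dz -12.6 turn 0.001 now [606.2 110.4 117.4] 1.572 j6 0.18
long_nut [([668.8, 117.6, 41.2], [288.0, 296.0], 0.95)]
[287.36943216 304.94422196]
237 244
```

View pics/w9c.png

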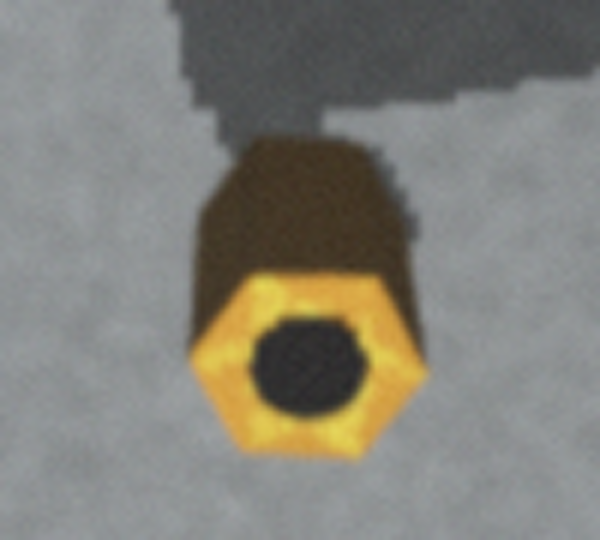

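Crop: the nut's top hexagon has corners near (190,355), (250,272), (380,272), (428,375), (358,458) and (242,455). Its flats face roughly ±x, so I'll compute the grip yaw from those corners.

Run:
```python
from m import *
w=np.load('w.npy',allow_pickle=True).item()
P=np.array([back('wrist',(237+u/6,244+v/6),42,w)[:2] for u,v in((190,355),(250,272),(380,272),(428,375),(358,458),(242,455))])
c=P.mean(0);d=P-c;r=np.hypot(*d.T);a=np.angle(np.sum(np.exp(6j*np.arctan2(d[:,1],d[:,0]))))/6
print(c,r,'corner',a,'flats',[(a+np.pi/6+k*np.pi/3)%np.pi for k in range(3)])
f=min([(a+np.pi/6+k*np.pi/3)%np.pi for k in range(3)],key=lambda t:abs(t-1.571));go(c[0],c[1],60,f)
```

```text
[676.98635097 117.82681183] [16.99204161 17.31133166 18.21192269 17.32181859 17.22916371 17.79876231] corner 0.45958554635992926 flats [np.float64(0.9831843219582281), np.float64(2.030381873154826), np.float64(3.0775794243514234)]
dx -70.2 dy 9.0 dz 59.2 turn -0.461 now [606.8 108.9 119.2] 1.569 j6 0.18
```

```bash
python3 -m creep '[[-70,8,20,-0.461],[-70,8,40,-0.461],[-70,8,40,-0.461],[-70,8,40,-0.461],[-70,8,40,-0.461],[-70,8,40,-0.461]]' | sed -n '2p'
python3 -c "
from m import *
go(677,117.8,14,2.030)"
```

```text
position: [678.4, 116.7, 81.1]
dx 0.8 dy 1.6 dz 67.1 turn -0.003 now [678.4 116.7  81.1] 2.027 j6 -0.29
```

```bash
python3 -m creep '[[0,1,35,0],[0,1,67,0],[0,1,67,0],[0,1,67,0]]' | sed -n '2p;4p'
python3 -m creep '[[0,0,0,0],[0,0,0,0],[0,0,0,0],[0,0,0,0],[0,0,0,0],[0,0,0,0]]' 0.0 | sed -n '2p;4,6p'
python3 -m creep '[[0,0,-40,0],[0,0,-80,0],[0,0,-90,0],[0,0,-90,0]]' | sed -n '2p;4,6p'
python3 -c "
from m import *
go(*T([518.3,-297,.024],[0,-37,0])[0][:2],108,1.595)"
```

```text
position: [676.1, 118.6, 13.5]
contact_force: [0.2, -0.6, 0.6]
position: [679.4, 119.9, 16.3]
contact_force: [-0.1, -0.9, 6.2]
grip_width: 0.339
grip_force: 60.7
position: [681.2, 120.3, 109.5]
contact_force: [0.5, -0.5, -1.3]
grip_width: 0.343
grip_force: 59.9
dx 347.3 dy -334.8 dz 1.5 turn 0.437 now [681.2 120.3 109.5] 2.032 j6 -0.29
```

```bash
python3 -m creep '[[347,-335,0,0.437],[347,-335,0,0.437],[347,-335,0,0.437],[347,-335,0,0.437],[347,-335,0,0.437],[347,-335,0,0.437],[347,-335,0,0.437],[347,-335,0,0.437],[347,-335,0,0.437],[347,-335,0,0.437]]' | sed -n '2p'
python3 -c "
from m import *
go(*T([518.3,-297,.024],[0,-37,0])[0][:2],108,1.595)"
```

```text
position: [535.9, -273.8, 101.7]
dx 18.2 dy -59.8 dz -6.3 turn 0.000 now [ 535.9 -273.8  101.7] 1.595 j6 -0.5
```

```bash
python3 -m creep '[[17,-58,0,0],[17,-58,0,0],[17,-58,0,0],[17,-58,0,0]]' | sed -n '2p'
python3 -c "
from m import *
go(*T([518.3,-297,.024],[0,-37,0])[0][:2],18,1.595)"
```

```text
position: [520.9, -331.7, 101.8]
dx 1.7 dy -2.2 dz 83.8 turn -0.003 now [ 520.9 -331.7  101.8] 1.592 j6 -0.59
```

```bash
python3 -m creep '[[2,-2,40,0],[2,-2,65,0],[2,-2,76,0],[2,-2,80,0],[2,-2,82,0],[2,-2,82,0]]' | sed -n '2p;4p'
python3 -m creep '[[0,0,1,0],[0,0,2,0],[0,0,2,0]]' | sed -n '2p;4p'
```

```text
position: [521.8, -332.8, 22.8]
contact_force: [0.3, 0.0, -1.5]
position: [521.7, -333.7, 21.5]
contact_force: [0.1, 0.2, -1.9]
```

```bash
python3 -m creep '[[0,0,1,0],[0,0,2,0],[0,0,2,0]]' | sed -n '2p;4p'
```

```text
position: [521.5, -333.8, 20.3]
contact_force: [-2.4, 1.2, 6.7]
```

Contact with the floor, so I'm releasing, retreating and checking.

```bash
python3 -m creep '[[0,0,0,0],[0,0,0,0],[0,0,0,0]]' 0.55 | sed -n '2p;4,6p'
python3 -m creep '[[0,0,-40,0],[0,0,-80,0],[0,0,-120,0],[60,0,-160,0],[100,0,-160,0],[140,0,-160,0],[160,0,-160,0]]' | sed -n '2p;4,6p'
python3 - <<'E'
from m import *
t,_=see('top','stud','cap','long_nut','long_bolt','bush','black_bolt','copper_ring')
s=snap('scene'); w=snap('wrist')
f=lambda a,n:cv2.resize(a,n,interpolation=cv2.INTER_CUBIC)
o=np.hstack([f(s[110:210,310:440],(390,300)),f(s[250:360,60:200],(390,300))]);o=np.vstack([o,f(t[180:300,60:480],(780,223))])
cv2.imwrite('pics/fin.png',cv2.cvtColor(o,cv2.COLOR_RGB2BGR)); print(ctrl.observe()['time'])
E
```

```text
position: [521.0, -333.5, 18.5]
contact_force: [-0.8, 0.0, 0.2]
grip_width: 0.55
grip_force: 0.0
position: [362.0, -337.4, 179.5]
contact_force: [-0.9, -0.6, -0.1]
grip_width: 0.547
grip_force: 0.0
stud [([575.8, 321.0, 38.1], [125.0, 217.0], 0.88), ([499.6, 334.0, 12.1], [122.0, 255.0], 0.59)]
cap [([521.7, -255.9, 35.5], [406.0, 235.0], 0.87)]
long_nut [([516.7, -329.0, 49.9], [444.0, 236.0], 0.82)]
long_bolt [([498.2, 337.3, 13.7], [120.0, 255.0], 0.7)]
bush [([508.4, 263.0, 36.5], [153.0, 249.0], 0.78), ([564.1, 320.4, 12.1], [129.0, 224.0], 0.65)]
black_bolt [([665.9, -9.7, 14.2], [283.0, 172.0], 0.46)]
copper_ring [([543.1, -127.5, 20.9], [341.0, 227.0], 0.81)]
30.0667
```

View pics/fin.png

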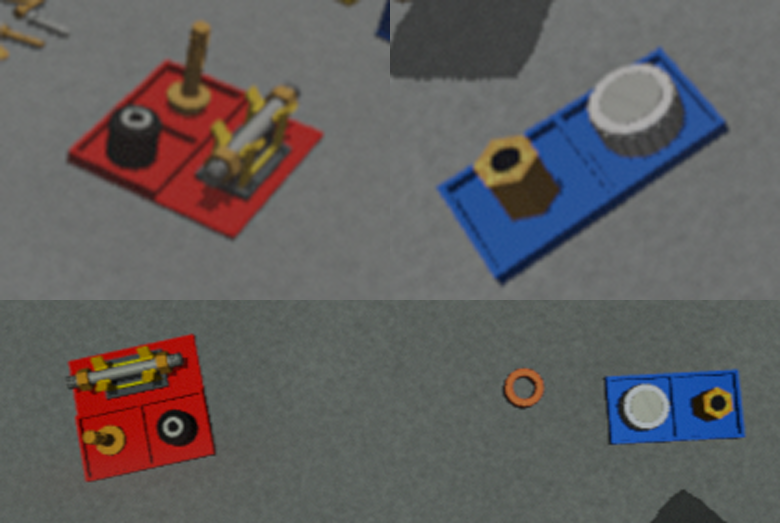

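All four parts stand upright in separate compartments and the stud lies across the clip. One numeric check of its height before handing in.

Run:
```python
from m import *
P=[504.5,303,.182]
for z in(34,40,48): print(z,[((proj('scene',T(P,[72,y,z])[0])-[310,110])*3).round(0) for y in(67,45,-45,-63)], [proj('top',T(P,[72,y,z])[0]).round(1) for y in(67,-63)])
```

```text
34 [array([289.,  86.]), array([276., 100.]), array([218., 161.]), array([206., 174.])] [array([ 96.4, 224.3]), array([157.5, 211.3])]
40 [array([291.,  80.]), array([278.,  94.]), array([219., 155.]), array([207., 168.])] [array([ 95.2, 224. ]), array([156.7, 210.8])]
48 [array([293.,  72.]), array([280.,  85.]), array([221., 146.]), array([209., 159.])] [array([ 93.7, 223.5]), array([155.6, 210.3])]
```

```bash
python3 -c "
from plant import ctrl
print(ctrl.finish_job())"
```

```text
the job is handed in; nothing more can be done
None
```

I handed the job in at about 30 s of the 128 s allowed; no verdict came back. The final pictures show both kits made up and upright and the stud seated in the clip. The black bolt and copper ring are where they were, and the gripper is clear of everything.

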